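# Lock the crank pulley with its spring pin

## Robot

A 7-joint arm with a two-finger parallel gripper is mounted at the origin on the work surface. World frame = base frame: x ahead of the robot, y to its left, z up, the work surface at z = 0. Lengths are in m, angles in rad, forces in N, time in s.
With the tool pointing down it reaches from about 0.425 to 0.925 m from the base axis. Payload 6.8 kg.
Tool frame: the origin (TCP) lies between the finger pads; the fingertips stand 17 mm ahead of it and the grasp point (between the pads) lies 2 mm behind it; z points along the fingers, x is the direction in which the jaws open and shut, and the axes are right-handed (so a half turn about z gives the same grasp; the last joint's range is limited). The gripper opens to 85 mm and grips with 20 to 120 N. Pads are 22 mm wide; open, the fingers measure 114 mm over their backs; the gripper's body (76 mm by 85 mm) begins 54 mm behind the grasp point. The pads swing forward as they close: fully open they stand 13 mm farther back than shut.
Start: joints at [1.021, 0.477, 0.022, 1.555, -0.011, 1.109, -0.083], TCP at [0.289, -0.61, 0.248] pointing down, gripper open.
Joint ranges: [-2.96, 2.96], [-0.34, 2.1], [-1.41, 1.46], [0.24, 2.44], [-1.37, 4.51], [0.17, 1.92], [-2.96, 2.96]. Speed limits (rad/s): [2.39, 2.39, 3.14, 3.14, 3.14, 3.14, 3.14].

## Interface

Orientations are given as a unit quaternion [w, x, y, z].
In Python, from station import readout, read_camera, get_calibration, bot, models gives the robot as it stands.
- The arm moves only by the tool carry_out, never from a script. Its argument "deltas" is a list of rows, each a list of 2 entries, a list of its own where there are three numbers: the shift along the tool's x, y, z in cm, then the turn about the tool's z in degrees. A call has 1 to 10 rows; each row is the pose to reach, as a shift and turn from the pose measured when the call began, along the tool's axes at that moment; what a row does not reach only later rows make up. A row lasts 1/8 s, in which the tool goes at most 62.5 mm and 10.7 degrees, less where a joint would pass 70% of its speed; a pose out of reach is approached as far as the arm can. A call with a gripper value outside its range is refused whole. "hand" is the opening, from 0 (shut) to 1 (fully open), set as the call begins (left out, the last holds). The fingers move at their own pace and stop on an object; "newtons" is the grip in N (left out, the last holds). Time passes only in rows, so rows that repeat a pose let the fingers close. It gives the time, the measured TCP pose, the force and the opening at its end, in the units of the state.
- readout.get_obs(): the state, without advancing time (a new reading comes with each control period).
- read_camera(name): name is "side" or "top"; returns the picture (384x512x3 uint8, red, green, blue); there is no depth.
- get_calibration(name): a dict with "fov_y" (degrees; the focal length in pixels is half the picture's height over the tangent of half this angle, whatever the lens; pixels are square), "cx", "cy" (the principal point, pixels), "world_from_camera" (4x4, takes a point from camera to world coordinates). Camera axes: x right, y down, z forward; pixel columns grow to the right and rows downward; lengths in m; the calibration is good to about 2 mm. A picture is of the moment at which its call begins. get_calibration takes no time and is no camera call.
- bot.hand_in(): hands the job in, once; it reports no verdict.
Trained networks look in the newest picture that a camera, given by its name, has taken for a name from the list of things; names that differ only in an ending like _2 or _b are one class to them, and where a whole thing is asked for, a point or a joint stands for the part that bears it (a point fixed in the world has none). Each returns a list of dicts, best first, with "score" (0 to 1); they miss things now and then, are a little off and sometimes report something else, mostly with a low value. They report only what shows in the picture. A call takes as long as a camera call. They do not tell look-alikes from the thing itself.
- models.spot_in(query, camera): "centre" ([row, column] in pixels, amid what is visible of it).
The state is a dict: "t": time; "q": joint angles; "joint_vel": joint speeds; "joint_torque": joint torques, N m; "eef_pos": TCP position; "tool_rot": TCP orientation; "contact_force": force on the tool from outside, world axes, zero at the start; "torque": the same for the moment, N m; "gripper_width": opening from 0.0 (shut) to 1.0 (fully open).
Only numpy, scipy, OpenCV 4.12 (cv2) and the standard library are available. Lean on these libraries where they do the work, as an engineer would, in place of code of your own. Each camera call takes 0.05 s, during which the arm holds its last target. There are 200 camera calls.

## Task

Lock the crank pulley in its bench fixture: with the gripper turn the pulley by its hexagon until the slot in its rim lies straight under the spring pin, let go, then pick up the rubber mallet and knock the pin fully home into the slot with it (real blows, not a slow push, and never the gripper itself on the pin). Finally stand the mallet back on the bench on the face of its head, clear of the fixture and everything else, let go of it, and leave the other things on the bench where they are.

Things in the scene. Friction and masses are not known exactly. Their poses are not given: they have to be found in the camera images.
- fixture: Fixed grey steel fixture, varying in place and yaw. Base plate 200 x 170 x 15 mm; origin on the bench top under its centre, on the pulley's upright axis. A pillar (24 x 36 mm) stands 105 mm along its +x; from it an arm 28 mm wide reaches back over the pulley's rim to 50 mm from the axis, 80 to 95 mm above the bench. It carries the spring pin on the +x axis, 66 mm from the pulley's axis.
- pulley (a joint): Angle of the pulley (aluminium disc 160 mm across) about its upright axis, rad, positive anticlockwise from above, limits +-2.6. 0 = its slot straight under the pin. Starts at 0.45 to 1.45, stays where it is left; friction 0.12 N m.
- pulley_slot (a point): On the centre line of the one slot in the pulley's rim, 65 mm from the axis, level with the pulley's top face (65 mm above the bench). Its x points radially outwards along the slot. The slot is 18 mm wide, 19 mm deep, open outwards from 51 mm radius; a dark scribed line on the face runs from the middle to it.
- pulley_hex (a point): Centre of the top of the steel hexagon on the pulley's axis, 115 mm above the bench. Hexagon 36 mm across flats, vertical sides from 78 to 115 mm above the bench, above a round boss 60 mm across. The point turns with the pulley: x points towards the slot; two flats face +x and -x, the other pairs are at +-60 degrees from them.
- pin (a joint): Travel of the steel spring pin, m: 0 = up (start), 0.022 = fully home, head tight on the arm. It takes 7 to 9 N plus about 25 N per m/s of speed, and stays where it is driven. If the slot is not under it, it stops on the pulley's face after about 9 mm.
- pin_head (a point): Centre of the top of the pin's round head (18 mm across, 8 mm high), z up; 125 mm above the bench when up, 103 mm when home. The pin below it is 10 mm thick with a round tip, and has 4 mm of room to either side in the slot.
- mallet: Loose mallet, 0.3 to 0.6 kg: upright cylindrical black rubber head 44 mm across, 100 mm tall, standing on its lower face (the striking face); wooden handle 20 mm wide, 18 mm high, level, 50 mm above that face, out to 165 mm from the head's axis along -x. Origin: centre of the lower face, z up. Centre of mass within 10 mm of the head's axis. It may start where the jar or spray can otherwise stands.
- spray_can: Bystander: upright can 64 mm across, 200 mm tall, origin under its centre.
- tin: Bystander: upright slim can 50 mm across, 170 mm tall, standing 80 to 100 mm from the axis of the mallet's head on the side away from its handle, origin under its centre.
- jar: Bystander: upright jar 68 mm across, 110 mm tall, origin under its centre.
- oil_bottle: Bystander: upright bottle 60 mm across, 200 mm tall, standing beside the fixture's base, origin under its centre.
- socket: Bystander: steel deep socket standing upright beside the fixture's base, 30 mm across, 50 mm tall, origin under its centre.
- hammer: Bystander: steel-headed hammer, 260 mm long, lying on the bench beyond the fixture, origin under its middle. Not the tool for this.
Not all that is in view belongs to the job. There is more than one size of the mallet; the job needs the middle-sized.

How it is judged:
On the way, in this order (a step that is already met when the one before it is completed fails the run):
1. the pulley is turned so that its slot lies under the pin (within 0.09 rad) and let go, the pin still up (value of joint pulley between -0.09 and 0.09 rad and value of joint pin below 0.003 m and contact force between the fingers and fixture below 0.5 N), for 0.2 s.
2. the mallet is held clear of the bench (contact force between the fingers and mallet above 1 N and height (world z) of mallet above 0.03 m), for 0.2 s.
3. the pin is struck by the mallet: it moves down faster than 0.05 m/s under the mallet (contact force between mallet and pin above 1 N and velocity of joint pin above 0.05 m/s).
4. the pin is fully home in the slot (value of joint pulley between -0.09 and 0.09 rad and value of joint pin above 0.02 m), for 0.1 s.
At the end, for the whole second after the job is handed in: The pin is at least 20 mm down, the pulley's slot within 0.09 rad of it, and the mallet stands released and at rest upright on the bench on its face, its head at least 150 mm from the pulley's axis, touching nothing else; the bystanders are within 30 mm of their starts (all of step 4 and angle between mallet's own z axis and vertical below 0.15 rad and height (world z) of mallet below 0.008 m and horizontal distance between mallet and fixture above 0.15 m and linear speed of mallet below 0.03 m/s and contact force between mallet and fixture below 0.2 N and contact force between mallet and spray_can below 0.2 N and contact force between mallet and jar below 0.2 N and contact force between mallet and oil_bottle below 0.2 N and contact force between mallet and socket below 0.2 N and contact force between mallet and hammer below 0.2 N and contact force between mallet and tin below 0.2 N).
It fails at once if a bystander is moved by more than 30 mm (distance of any of spray_can, jar, oil_bottle, socket, hammer, tin from where it was at the start of the episode above 0.03 m).
It fails at once if the gripper pushes on the pin (contact force between any of the fingers, the arm and pin above 1 N).
It fails at once if the pin is struck while the slot is not under it (contact force between mallet and pin above 3 N and (value of joint pulley below -0.12 rad or value of joint pulley above 0.12 rad)).
It also fails if it takes over 69 s, if anything falls off the work surface, if the arm or the gripper's body presses on something with over 40 N, if the wrist force passes 120 N, or if a joint passes its speed limit or range.

## Working session

There is one attempt and no reset: what is moved stays moved. The work goes in short steps, Python scripts to look and compute and a tool call to move; the robot and the scene stay as the last step left them, time stands still between calls to the robot, and variables do not carry over. Pictures are saved under pics/ and viewed, about 8 in all and at most 12, crops included, and the job is handed in when it is done.

Besides the shell and the picture viewer there is one more tool, called after ">>>" as name(argument=value, ...), one argument or row to a line, values as JSON. carry_out: Moves the arm, as the interface text tells. Its arguments: {"type":"object","properties":{"deltas":{"type":"array"},"hand":{"type":"number"},"newtons":{"type":"number"}},"required":["deltas"]}

```bash
ls; mkdir -p pics; cat > h.py <<'E'
import numpy as np, cv2
from station import readout, read_camera, get_calibration, bot, models
def cal(n):
    c=get_calibration(n); T=np.array(c["world_from_camera"]); f=192/np.tan(np.radians(c["fov_y"])/2)
    return f,c["cx"],c["cy"],T
def proj(n,P):
    f,cx,cy,T=cal(n); p=(np.atleast_2d(P)-T[:3,3])@T[:3,:3]
    return np.c_[cx+f*p[:,0]/p[:,2], cy+f*p[:,1]/p[:,2]]  # col,row
def onz(n,col,row,z):
    f,cx,cy,T=cal(n); d=T[:3,:3]@np.array([(col-cx)/f,(row-cy)/f,1]); o=T[:3,3]
    return o+d*(z-o[2])/d[2]
def snap(n,name):
    im=read_camera(n); cv2.imwrite(f"pics/{name}.png",im[:,:,::-1]); return im
E
python3 - <<'E'
from h import *
for n in("top","side"):
    im=snap(n,n+"0"); c=get_calibration(n); print(c)
    for q in("mallet","pulley_slot","pulley_hex","pin_head","fixture","tin","jar","spray_can","oil_bottle","socket","hammer"):
        print(n,q,[(np.round(d["centre"]).tolist(),round(d["score"],2)) for d in models.spot_in(q,n)][:4])
o=readout.get_obs(); print(o["t"],o["eef_pos"],o["tool_rot"],o["gripper_width"])
a=cv2.imread("pics/top0.png");b=cv2.imread("pics/side0.png")
cv2.imwrite("pics/t0.png",cv2.resize(a,(800,600),interpolation=cv2.INTER_CUBIC))
cv2.imwrite("pics/s0.png",cv2.resize(b,(800,600),interpolation=cv2.INTER_CUBIC))
E
```

```text
pics
{'fov_y': 48.507274575576545, 'cx': 255.50338415345746, 'cy': 196.9358698094697, 'world_from_camera': array([[ 0.0106049 , -0.98112406,  0.19308838,  0.31088808],
       [-0.99972484, -0.00636252,  0.02257807, -0.13137077],
       [-0.02092336, -0.19327469, -0.98092156,  1.50644611],
       [ 0.        ,  0.        ,  0.        ,  1.        ]])}
top mallet [([192.0, 331.0], 0.95), ([250.0, 407.0], 0.76), ([170.0, 297.0], 0.54)]
top pulley_slot [([211.0, 227.0], 0.76), ([231.0, 267.0], 0.22)]
top pulley_hex [([210.0, 225.0], 0.79)]
top pin_head [([199.0, 290.0], 0.42)]
top fixture [([211.0, 226.0], 0.95)]
top tin [([197.0, 291.0], 0.63)]
top jar [([225.0, 128.0], 0.58), ([209.0, 225.0], 0.5)]
top spray_can [([237.0, 331.0], 0.7)]
top oil_bottle [([234.0, 266.0], 0.79)]
top socket [([222.0, 188.0], 0.39)]
top hammer [([146.0, 200.0], 0.81)]
{'fov_y': 44.011387200490304, 'cx': 261.40949959106405, 'cy': 191.93794524399456, 'world_from_camera': array([[-0.85839853, -0.29576876,  0.41913339, -0.04596499],
       [-0.51283592,  0.47519114, -0.71497741,  0.99268551],
       [ 0.01229951, -0.82868222, -0.55958422,  0.97476201],
       [ 0.        ,  0.        ,  0.        ,  1.        ]])}
side mallet [([170.0, 296.0], 0.6), ([155.0, 375.0], 0.6), ([184.0, 258.0], 0.57)]
side pulley_slot [([235.0, 251.0], 0.77)]
side pulley_hex [([235.0, 258.0], 0.82)]
side pin_head []
side fixture [([237.0, 251.0], 0.84), ([263.0, 245.0], 0.68)]
side tin [([184.0, 279.0], 0.88)]
side jar [([305.0, 206.0], 0.74)]
side spray_can [([176.0, 334.0], 0.97)]
side oil_bottle [([208.0, 297.0], 0.94), ([306.0, 205.0], 0.36)]
side socket [([264.0, 245.0], 0.53)]
side hammer [([238.0, 166.0], 0.83), ([173.0, 331.0], 0.57)]
1.2 [ 0.28862819 -0.61022874  0.24833088] [ 1.21893890e-05  8.44846424e-01 -5.35008894e-01  5.33456809e-05] 1.0014776062085764
```

View pics/t0.png

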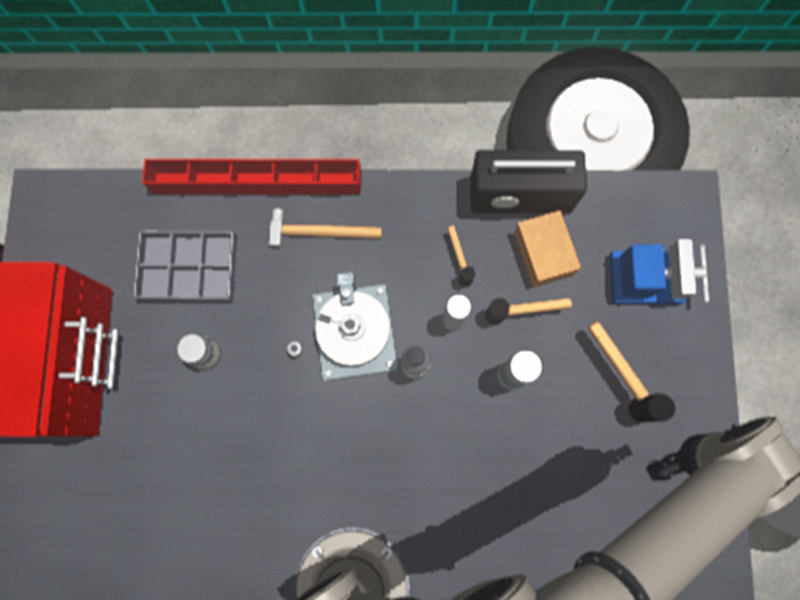

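View pics/s0.png

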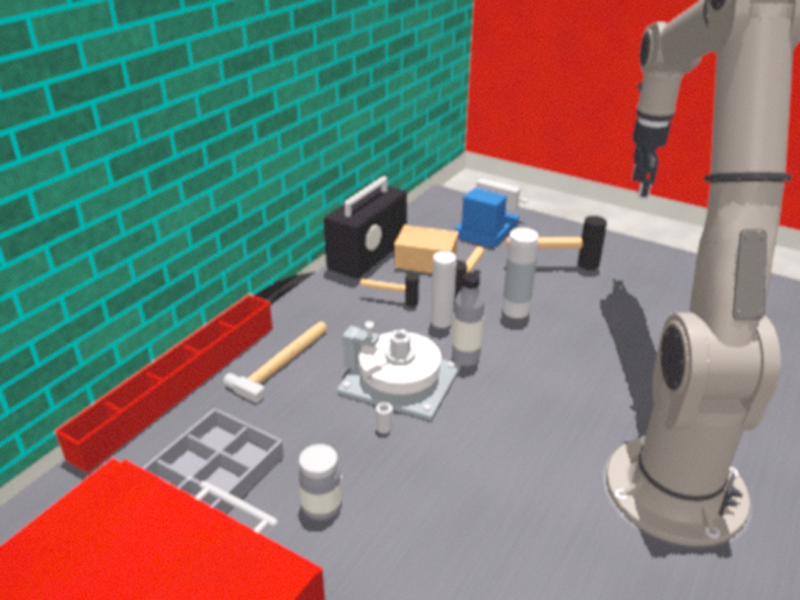

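The top view shows three mallets: small at (460,260), middle at (497,312), large at (650,405), in 800x600 pixels. The middle one fits the description, since its size is intermediate and the tin at (458,312) stands on the side away from its handle. I'll confirm this in an enlarged crop, along with the fixture.

```bash
python3 - <<'E'
from h import *
a=cv2.imread("pics/top0.png")
A=cv2.resize(a[168:252,190:274],(588,588),interpolation=cv2.INTER_CUBIC)
B=cv2.resize(a[140:268,280:440],(800,640),interpolation=cv2.INTER_CUBIC)[:600]
for k in range(0,84,10):
    cv2.putText(A,str(190+k),(k*7,10),0,.35,(0,255,255)); cv2.putText(A,str(168+k),(0,k*7+4),0,.35,(0,255,255))
for k in range(0,160,20):
    cv2.putText(B,str(280+k),(k*5,10),0,.4,(0,255,255)); cv2.putText(B,str(140+k),(0,k*5+4),0,.4,(0,255,255))
cv2.imwrite("pics/c1.png",A);cv2.imwrite("pics/c2.png",B)
E
```

```text
(no output)
```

View pics/c1.png

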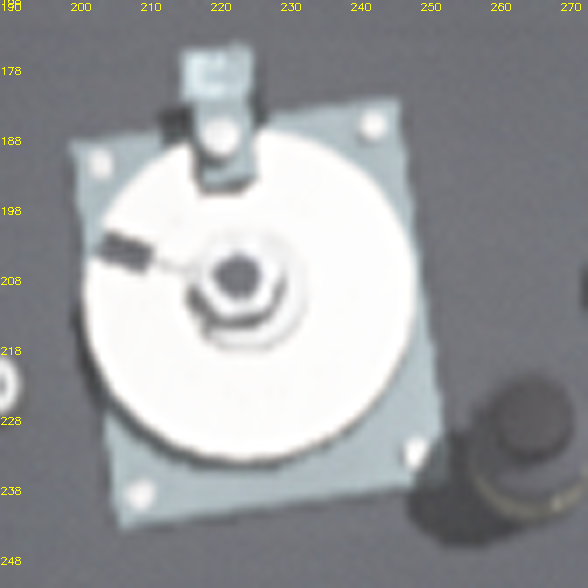

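View pics/c2.png

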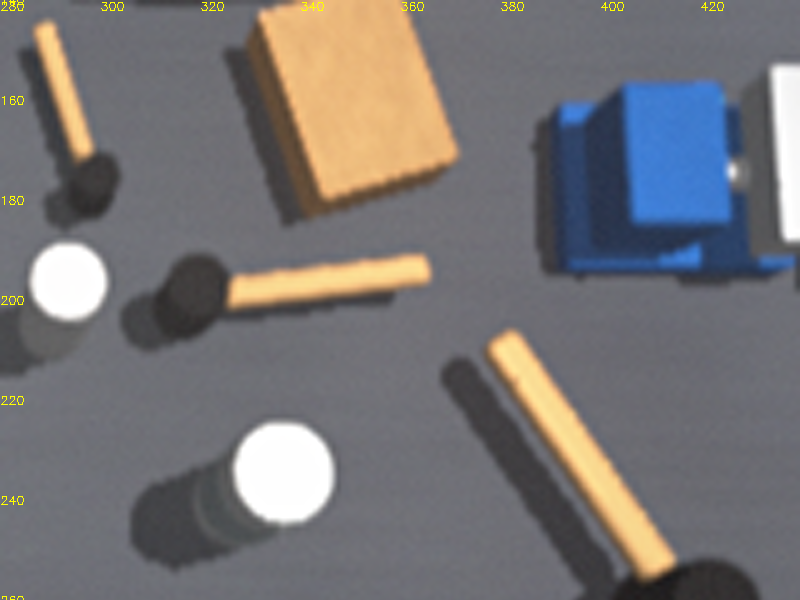

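The crops show the hexagon at about (224,207) and the slot at about (208,204), with the pin head at (221,187). The middle mallet's head is at (319,196) and its handle runs right to (366,194). Next I turn these into positions.

```bash
python3 - <<'E'
from h import *
def c1(x,y): return 190+(x+.5)/7-.5,168+(y+.5)/7-.5
def c2(x,y): return 280+(x+.5)/5-.5,140+(y+.5)/5-.5
def w(p,z): return onz("top",*p,z)
r=lambda v:np.round(v,4)
for n,p,z in(("disc",(250,296),.065),("hex",(239,277),.115),("pin",(219,134),.125),("slot",(124,252),.065)):
    print(n,r(w(c1(*p),z)))
cs=[w(c1(*p),.015) for p in((70,142),(398,98),(120,528))]
print("corners",r(cs),"centre",r((cs[1]+cs[2])/2), "len",r([np.linalg.norm(cs[0]-cs[1]),np.linalg.norm(cs[0]-cs[2])]))
d=cs[0]-cs[2];print("yaw fx",np.arctan2(d[1],d[0]), np.arctan2(*(w(c1(219,134),.125)-w(c1(239,277),.115))[1::-1]))
c=(cs[1]+cs[2])/2
s=w(c1(124,252),.065)
for cc in(c,w(c1(250,296),.065)): print("slot ang",np.arctan2(s[1]-cc[1],s[0]-cc[0]),np.linalg.norm((s-cc)[:2]))
print("mallet head",r(w(c2(198,280),.1)))
e=w(c2(430,270),.059);b=w(c2(228,292),.059);print("handle",r(b),r(e),np.arctan2(*(b-e)[1::-1]))
# side: project hypotheses
for n,p,z in(("tin",(68,281),.17),("spray",(284,472),.2),):
    print(n,r(w(c2(*p),z)))
print("oil",r(w(c1(535,418),.2)),"jar",r(w((123,220),.11)),"socket",r(w((187.5,222.5),.05)),"hammer",r(w((128,148),.01)))
print("big handle tip",r(w(c2(505,340),.07)), "small",r(w(c2(95,180),.07)))
E
```

```text
disc [0.5487 0.0051 0.065 ]
hex [0.5496 0.0058 0.115 ]
pin [0.6167 0.0161 0.125 ]
slot [0.5702 0.0678 0.065 ]
corners [[ 0.6364  0.1043  0.015 ]
 [ 0.6606 -0.0638  0.015 ]
 [ 0.439   0.0721  0.015 ]] centre [0.5498 0.0041 0.015 ] len [0.1699 0.2001]
yaw fx 0.16173093976974715 0.151670187072707
slot ang 1.2591839416142436 0.06682724789807118
slot ang 1.2403170078557604 0.06625311035484258
mallet head [ 0.5937 -0.3128  0.1   ]
handle [ 0.5936 -0.3385  0.059 ] [ 0.61   -0.4777  0.059 ] 1.6878551024109265
tin [ 0.5784 -0.221   0.17  ]
spray [ 0.4541 -0.3502  0.2   ]
oil [ 0.473  -0.1347  0.2   ] jar [0.5047 0.3409 0.11  ] socket [0.506  0.1362 0.05  ] hammer [0.7863 0.3752 0.01  ]
big handle tip [ 0.5595 -0.5239  0.07  ] small [ 0.6699 -0.2468  0.07  ]
```

```bash
cat >> h.py <<'E'
def delta(P,yaw=None):
    o=readout.get_obs(); w,x,y,z=o["tool_rot"]
    from scipy.spatial.transform import Rotation as R
    M=R.from_quat([x,y,z,w]).as_matrix(); p=np.array(o["eef_pos"])
    cur=np.degrees(np.arctan2(M[1,0],M[0,0])); d=M.T@(np.array(P)-p)*100
    t=0 if yaw is None else -((yaw-cur+180)%360-180)
    print("t",round(o["t"],2),"pos",np.round(p,4),"yaw",round(cur,2),"tilt z",np.round(M[:,2],3),"-> d cm",np.round(d,2),"turn",round(t,2),"F",np.round(o["contact_force"],1),"grip",round(o["gripper_width"],3),"q",np.round(o["q"],2))
E
python3 - <<'E'
from h import *
delta([.5493,.005,.27],-48.4)
print(onz("top",280+325/5,140+212/5,0.0),onz("top",280+320/5,140+200/5,0.05))
E
```

```text
t 1.2 pos [ 0.2886 -0.6102  0.2483] yaw -64.69 tilt z [ 0. -0. -1.] -> d cm [-44.47 -49.87  -2.17] turn -16.29 F [0.3 0.2 0.3] grip 1.001 q [ 1.02  0.48  0.02  1.56 -0.01  1.11 -0.08]
[ 0.66302714 -0.41944374  0.        ] [ 0.65993059 -0.40665803  0.05      ]
```

>>> carry_out(
  deltas=[
    [[-4,-4.5,-3],0],
    [[-44.5,-49.9,-3.5],-16.3],
    [[-44.5,-49.9,-3.5],-16.3],
    [[-44.5,-49.9,-3.5],-16.3],
    [[-44.5,-49.9,-3.5],-16.3],
    [[-44.5,-49.9,-3.5],-16.3],
    [[-44.5,-49.9,-3.5],-16.3],
    [[-44.5,-49.9,-3.5],-16.3],
    [[-44.5,-49.9,-3.5],-16.3],
    [[-44.5,-49.9,-3.5],-16.3],
  ],
  hand=0.65,
  newtons=50,
)

```text
t: 2.45
eef_pos: [0.5305, -0.0391, 0.2832]
tool_rot: [-0.0, 0.912, -0.41, 0.001]
contact_force: [0.9, -1.1, -0.0]
gripper_width: 0.652
```

```bash
python3 - <<'E'
from h import *
delta([.5493,.005,.2],-48.4)
E
```

```text
t 2.45 pos [ 0.5305 -0.0391  0.2832] yaw -48.41 tilt z [ 0.001 -0.    -1.   ] -> d cm [-2.06 -4.33  8.32] turn -0.01 F [ 0.9 -1.1 -0. ] grip 0.652 q [ 0.28  0.23 -0.37  1.84  0.1   1.09 -0.98]
```

>>> carry_out(
  deltas=[
    [[-2.06,-4.33,4],0],
    [[-2.06,-4.33,8.3],0],
    [[-2.06,-4.33,8.3],0],
    [[-2.06,-4.33,8.3],0],
  ],
)

```text
t: 2.95
eef_pos: [0.55, 0.0043, 0.2016]
tool_rot: [-0.0, 0.912, -0.411, 0.001]
contact_force: [0.4, -0.5, 0.7]
gripper_width: 0.645
```

```bash
python3 - <<'E'
from h import *
delta([.5493,.005,.099],-48.4)
for n in("top","side"): snap(n,n+"1")
a=cv2.imread("pics/top1.png");b=cv2.imread("pics/side1.png")
u,v=proj("side",[.5493,.005,.1])[0].astype(int)
A=cv2.resize(a[150:260,170:280],(400,400),interpolation=cv2.INTER_CUBIC)
B=cv2.resize(b[v-70:v+40,u-55:u+55],(400,400),interpolation=cv2.INTER_CUBIC)
cv2.imwrite("pics/m1.png",np.hstack([A,B]))
E
```

```text
t 2.95 pos [0.55   0.0043 0.2016] yaw -48.49 tilt z [ 0.003 -0.001 -1.   ] -> d cm [-0.12  0.02 10.26] turn -0.09 F [ 0.4 -0.5  0.7] grip 0.645 q [ 0.19  0.35 -0.39  1.88  0.16  0.93 -1.12]
```

View pics/m1.png

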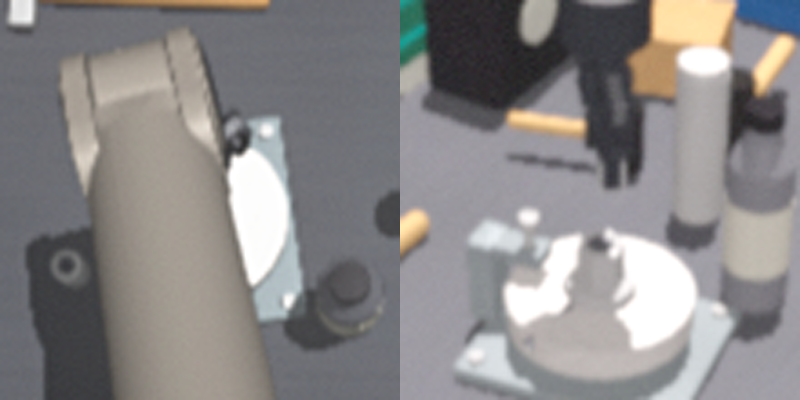

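The top view is blocked by the arm. In the side crop the fingers sit above the hexagon and clear of the pin, so I'll descend.

>>> carry_out(
  deltas=[
    [[-0.1,0,4],0],
    [[-0.1,0,7],0],
    [[-0.1,0,9],0],
    [[-0.1,0,10.2],0],
    [[-0.1,0,10.2],0],
    [[-0.1,0,10.2],0],
  ],
)

```text
t: 3.8
eef_pos: [0.5511, 0.0049, 0.1014]
tool_rot: [-0.001, 0.912, -0.411, 0.003]
contact_force: [-0.3, -0.1, 0.5]
gripper_width: 0.646
```

>>> carry_out(
  deltas=[
    [[0,0,0],0],
    [[0,0,0],0],
    [[0,0,0],0],
    [[0,0,0],0],
    [[0,0,0],0],
    [[0,0,0],0],
  ],
  hand=0.0,
  newtons=50,
)

```text
t: 4.55
eef_pos: [0.5507, 0.0061, 0.1026]
tool_rot: [-0.001, 0.912, -0.411, 0.003]
contact_force: [-3.8, 2.7, 7.9]
gripper_width: 0.413
```

```bash
python3 - <<'E'
from h import *
delta([.5493,.005,.099],-48.4-62.4)
E
```

```text
t 4.55 pos [0.5507 0.0061 0.1026] yaw -48.51 tilt z [ 0.006  0.    -1.   ] -> d cm [-0.02  0.18  0.36] turn 62.29 F [-3.8  2.7  7.9] grip 0.413 q [ 0.15  0.48 -0.35  1.96  0.24  0.73 -1.19]
```

>>> carry_out(
  deltas=[
    [[0,0,0],8],
    [[0,0,0],16],
    [[0,0,0],24],
    [[0,0,0],32],
    [[0,0,0],40],
    [[0,0,0],48],
    [[0,0,0],56],
    [[0,0,0],62.3],
    [[0,0,0],62.3],
    [[0,0,0],62.3],
  ],
)

```text
t: 5.8
eef_pos: [0.5506, 0.0065, 0.1027]
tool_rot: [0.003, -0.569, 0.822, -0.001]
contact_force: [0.3, 2.3, -2.2]
gripper_width: 0.414
```

```bash
python3 - <<'E'
from h import *
delta([.5493,.005,.25],-110.8)
E
```

```text
t 5.8 pos [0.5506 0.0065 0.1027] yaw -110.65 tilt z [ 0.006  0.    -1.   ] -> d cm [ 1.500e-01 -1.000e-02 -1.473e+01] turn 0.15 F [ 0.3  2.3 -2.2] grip 0.414 q [-0.06  0.46 -0.09  1.98  0.06  0.7  -2.11]
```

>>> carry_out(
  deltas=[
    [[0,0,0],0],
    [[0,0,0],0],
    [[0,0,0],0],
    [[0,0,-4],0],
    [[0,0,-9],0],
    [[0,0,-14.7],0],
    [[0,0,-17],0],
    [[0,0,-17],0],
  ],
  hand=0.65,
)

```text
t: 6.8
eef_pos: [0.5508, 0.0063, 0.2749]
tool_rot: [0.005, -0.569, 0.822, -0.003]
contact_force: [-0.2, -0.0, -0.4]
gripper_width: 0.648
```

```bash
python3 - <<'E'
from h import *
delta([.6004,-.3805,.27],6)
E
```

```text
t 6.8 pos [0.5508 0.0063 0.2749] yaw -110.67 tilt z [ 0.011  0.001 -1.   ] -> d cm [ 34.44 -18.29   0.51] turn -116.67 F [-0.2 -0.  -0.4] grip 0.648 q [-0.05  0.25 -0.09  1.83  0.03  1.06 -2.08]
```

>>> carry_out(
  deltas=[
    [[34.4,-18.3,0.3],-116.7],
    [[34.4,-18.3,0.3],-116.7],
    [[34.4,-18.3,0.3],-116.7],
    [[34.4,-18.3,0.3],-116.7],
    [[34.4,-18.3,0.3],-116.7],
    [[34.4,-18.3,0.3],-116.7],
    [[34.4,-18.3,0.3],-116.7],
    [[34.4,-18.3,0.3],-116.7],
    [[34.4,-18.3,0.3],-116.7],
    [[34.4,-18.3,0.3],-116.7],
  ],
)

```text
t: 8.05
eef_pos: [0.5999, -0.3799, 0.2696]
tool_rot: [-0.001, 0.999, -0.047, 0.004]
contact_force: [0.1, 0.6, 0.3]
gripper_width: 0.646
```

```bash
python3 - <<'E'
from h import *
delta([.6004,-.3805,.16],6)
for n in("top","side"): snap(n,n+"2")
a=cv2.imread("pics/top2.png");b=cv2.imread("pics/side2.png")
A=cv2.resize(a[168:252,180:264],(400,400),interpolation=cv2.INTER_CUBIC)
u,v=proj("side",[.5937,-.3128,.1])[0].astype(int)
B=cv2.resize(b[v-50:v+50,u-50:u+50],(400,400),interpolation=cv2.INTER_CUBIC)
cv2.imwrite("pics/m2.png",np.hstack([A,B]))
E
```

```text
t 8.05 pos [ 0.5999 -0.3799  0.2696] yaw -5.43 tilt z [ 0.007  0.002 -1.   ] -> d cm [-0.03  0.09 10.96] turn -11.43 F [0.1 0.6 0.3] grip 0.646 q [ 0.65  0.53 -0.26  1.43  0.14  1.2   0.28]
```

View pics/m2.png

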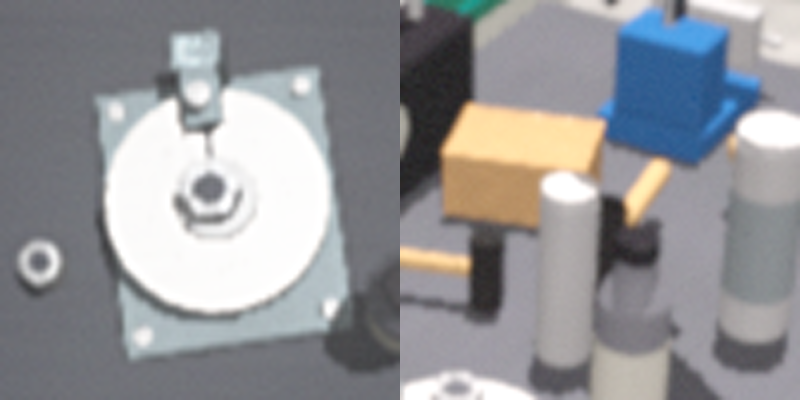

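```bash
python3 - <<'E'
from h import *
im=cv2.cvtColor(cv2.imread("pics/top2.png"),6).astype(np.float32)
C=np.array([.5493,.005])
for r in(.035,.038,.041,.044):
    th=np.linspace(-.2,.5,71); P=np.c_[C[0]+r*np.cos(th),C[1]+r*np.sin(th),0*th+.065]
    uv=proj("top",P).astype(np.float32); v=cv2.remap(im,uv[:,:1].copy(),uv[:,1:].copy(),1).ravel()
    w=np.clip(v.max()-15-v,0,None); m=(th>-.1)&(th<.42); print(r,v.min(),v.max(),(w*th)[m].sum()/w[m].sum(), th[v.argmin()])
E
```

```text
0.035 201.02734 251.60352 0.1932767319689176 0.15999999999999998
0.038 192.41992 252.96875 0.1932614966495068 0.22999999999999998
0.041 193.75 253.5 0.19030868359789951 0.21999999999999997
0.044 196.25781 254.375 0.18507134150548515 0.21000000000000002
```

>>> carry_out(
  deltas=[
    [[0,0.1,4],-11.4],
    [[0,0.1,8],-11.4],
    [[0,0.1,11],-11.4],
    [[0,0.1,11],-11.4],
  ],
)

```text
t: 8.65
eef_pos: [0.5984, -0.3796, 0.1559]
tool_rot: [-0.003, 0.999, 0.048, 0.001]
contact_force: [0.2, 0.6, 1.5]
gripper_width: 0.651
```

```bash
python3 - <<'E'
from h import *
delta([.6004,-.3805,.05],6)
E
```

```text
t 8.65 pos [ 0.5984 -0.3796  0.1559] yaw 5.51 tilt z [ 0.001  0.006 -1.   ] -> d cm [ 0.17  0.17 10.59] turn -0.49 F [0.2 0.6 1.5] grip 0.651 q [ 0.67  0.64 -0.29  1.53  0.19  1.01  0.43]
```

>>> carry_out(
  deltas=[
    [[0.2,0.2,4],-0.5],
    [[0.2,0.2,8],-0.5],
    [[0.2,0.2,10.5],-0.5],
    [[0.2,0.2,10.5],-0.5],
    [[0.2,0.2,10.5],-0.5],
  ],
)

```text
t: 9.28
eef_pos: [0.6021, -0.3814, 0.053]
tool_rot: [-0.002, 0.999, 0.052, 0.002]
contact_force: [0.2, 0.4, 0.7]
gripper_width: 0.65
```

>>> carry_out(
  deltas=[
    [[0,0,0],0],
    [[0,0,0],0],
    [[0,0,0],0],
    [[0,0,0],0],
    [[0,0,0],0],
    [[0,0,0],0],
  ],
  hand=0.0,
  newtons=100,
)

```text
t: 10.02
eef_pos: [0.6025, -0.3822, 0.0546]
tool_rot: [-0.001, 0.999, 0.052, 0.003]
contact_force: [-0.8, -0.8, 6.0]
gripper_width: 0.214
```

```bash
python3 - <<'E'
from h import *
delta([.6004,-.3805,.05],6)
E
```

```text
t 10.03 pos [ 0.6025 -0.3822  0.0546] yaw 5.92 tilt z [ 0.005  0.003 -1.   ] -> d cm [-0.19 -0.19  0.46] turn -0.08 F [-0.8 -0.8  6. ] grip 0.214 q [ 0.66  0.75 -0.27  1.57  0.24  0.85  0.41]
```

>>> carry_out(
  deltas=[
    [[0,0,-2],0],
    [[0,0,-6],0],
    [[0,0,-12],0],
    [[0,0,-17],0],
    [[0,0,-21],0],
    [[0,0,-23],0],
    [[0,0,-23],0],
    [[0,0,-23],0],
  ],
)

```text
t: 11.02
eef_pos: [0.6002, -0.3824, 0.282]
tool_rot: [-0.002, 0.999, 0.052, 0.001]
contact_force: [0.0, -0.0, -5.3]
gripper_width: 0.212
```

```bash
python3 - <<'E'
from h import *
print(readout.get_obs()["torque"])
delta([.6145+.0088,.0155-.0694,.28],6)
snap("top","top3"); b=snap("side","side3")
a=cv2.imread("pics/top3.png");b=cv2.imread("pics/side3.png")
u,v=proj("top",[.5937,-.34,.28])[0].astype(int)
A=cv2.resize(a[v-50:v+50,u-50:u+50],(400,400),interpolation=cv2.INTER_CUBIC);print(u,v)
u,v=proj("side",[.5937,-.34,.28])[0].astype(int);print(u,v)
B=cv2.resize(b[v-50:v+50,u-50:u+50],(400,400),interpolation=cv2.INTER_CUBIC)
cv2.imwrite("pics/m3.png",np.hstack([A,B]))
E
```

```text
[-0.34572114 -0.01266669  0.0055017 ]
t 11.03 pos [ 0.6002 -0.3824  0.282 ] yaw 5.93 tilt z [ 0.002  0.005 -1.   ] -> d cm [  5.69 -32.44   0.36] turn -0.07 F [ 0.  -0.  -5.3] grip 0.212 q [ 0.68  0.53 -0.3   1.4   0.16  1.23  0.47]
336 183
298 119
```

View pics/m3.png

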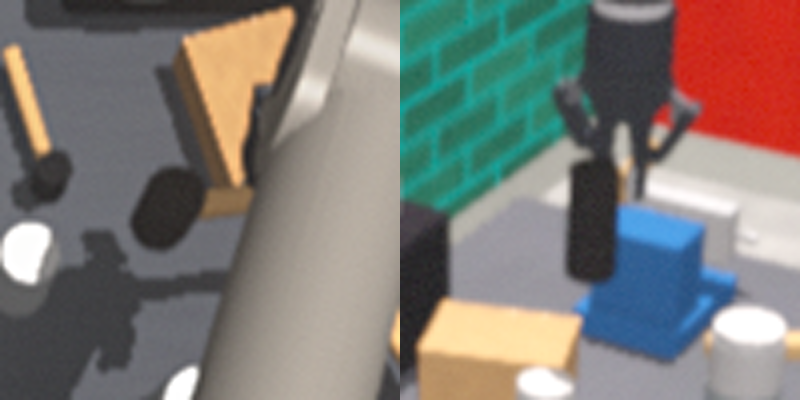

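```bash
python3 - <<'E'
from h import *
print("head top from top img",onz("top",286+176/4,133+191/4,.327))
T=np.array([.6002,-.3824,.282]); off=np.array([.5937-.6025,-.3128+.3822,0])
for z in(.0454,-.0546): print("pred head", T+off+[0,0,z], "side",proj("side",T+off+[0,0,z])-[248,69],"top",proj("top",T+off+[0,0,z])-[286,133])
# dark-mask measurement in side view
b=cv2.imread("pics/side3.png")[69:169,248:348].max(axis=2); m=(b<45).astype(np.uint8); n,l,s,c=cv2.connectedComponentsWithStats(m)
print([(s[i].tolist(),c[i].round(1).tolist()) for i in range(1,n) if s[i,4]>150])
a=cv2.imread("pics/top3.png")[133:233,286:386].max(axis=2); m=(a<35).astype(np.uint8); n,l,s,c=cv2.connectedComponentsWithStats(m)
print([(s[i].tolist(),c[i].round(1).tolist()) for i in range(1,n) if s[i,4]>100])
E
```

```text
head top from top img [ 0.5911425  -0.31475525  0.327     ]
pred head [ 0.5914 -0.313   0.3274] side [[48.22204949 40.10501099]] top [[43.39696807 47.62545857]]
pred head [ 0.5914 -0.313   0.2274] side [[46.65777793 67.28680573]] top [[38.52481692 55.16459541]]
[([0, 57, 11, 35, 200], [4.2, 71.9])]
[]
```

>>> carry_out(
  deltas=[
    [[1,-5,0],0],
    [[2,-11,0],0],
    [[3,-17,0],0],
    [[4,-23,0],0],
    [[5.2,-28.5,0],0],
    [[5.7,-31.4,0],0],
    [[5.7,-32.4,0],0],
    [[5.7,-32.4,0],0],
    [[5.7,-32.4,2],0],
    [[5.7,-32.4,4],0],
  ],
)

```text
t: 12.38
eef_pos: [0.6235, -0.0573, 0.2429]
tool_rot: [-0.002, 0.999, 0.05, 0.001]
contact_force: [-0.9, -0.8, -4.9]
gripper_width: 0.207
```

```bash
python3 - <<'E'
from h import *
delta([.6233,-.0539,.0546+.125],6)
b=snap("side","side4"); b=cv2.imread("pics/side4.png")
u,v=proj("side",[.6145,.0155,.16])[0].astype(int)
B=cv2.resize(b[v-60:v+60,u-60:u+60],(600,600),interpolation=cv2.INTER_CUBIC)
cv2.imwrite("pics/m4.png",B)
E
```

```text
t 12.38 pos [ 0.6235 -0.0573  0.2429] yaw 5.71 tilt z [ 0.002  0.003 -1.   ] -> d cm [ 0.   -0.32  6.33] turn -0.29 F [-0.9 -0.8 -4.9] grip 0.207 q [ 0.29  0.43 -0.4   1.66  0.18  1.08 -0.06]
```

View pics/m4.png

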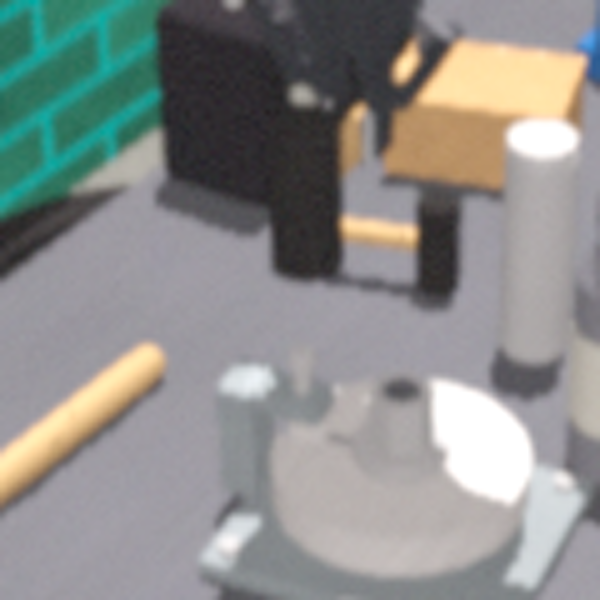

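>>> carry_out(
  deltas=[
    [[0,-0.3,2],0],
    [[0,-0.3,4],0],
    [[0,-0.3,6],0],
    [[0,-0.3,8],0],
    [[0,-0.3,5],0],
    [[0,-0.3,3],0],
    [[0,-0.3,3],0],
  ],
)

```text
t: 13.3
eef_pos: [0.6229, -0.0541, 0.2115]
tool_rot: [-0.002, 0.999, 0.05, 0.001]
contact_force: [-0.1, 0.3, -5.0]
gripper_width: 0.206
```

```bash
python3 - <<'E'
from h import *
delta([.6233,-.0539,.0546+.103],6)
print(readout.get_obs()["torque"])
b=snap("side","side5"); b=cv2.imread("pics/side5.png")
u,v=proj("side",[.6145,.0155,.13])[0].astype(int)
print(proj("side",[[.6145,.0155,.125],[.6145,.0155,.103]])-[u-50,v-50])
B=cv2.resize(b[v-50:v+50,u-50:u+50],(600,600),interpolation=cv2.INTER_CUBIC)
cv2.imwrite("pics/m5.png",B)
E
```

```text
t 13.3 pos [ 0.6229 -0.0541  0.2115] yaw 5.72 tilt z [ 0.001  0.004 -1.   ] -> d cm [0.03 0.   5.39] turn -0.28 F [-0.1  0.3 -5. ] grip 0.206 q [ 0.29  0.46 -0.4   1.7   0.2   1.02 -0.08]
[-0.36633624 -0.06698655  0.0282407 ]
[[50.44143498 51.50396902]
 [50.56364156 57.30032463]]
```

View pics/m5.png

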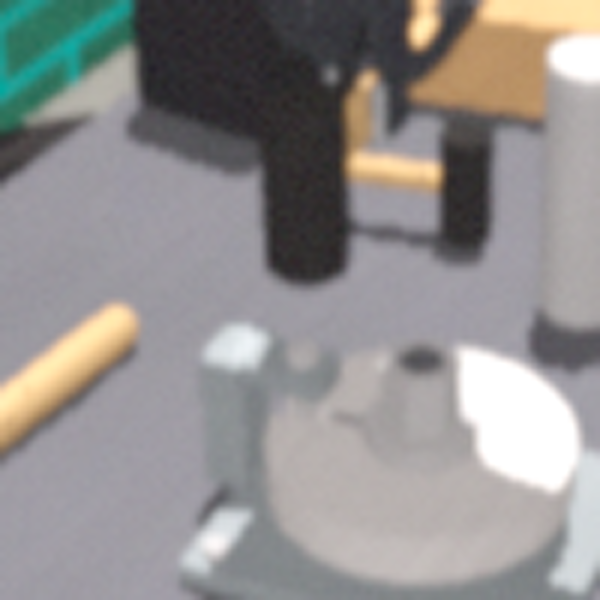

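The pin head's top is now near (302,342), close to the predicted home position. One more blow should make sure it is fully home.

>>> carry_out(
  deltas=[
    [[0,0,2],0],
    [[0,0,4],0],
    [[0,0,6],0],
    [[0,0,6.1],0],
  ],
)

```text
t: 13.85
eef_pos: [0.6225, -0.0566, 0.1493]
tool_rot: [-0.0, 0.999, 0.049, -0.0]
contact_force: [-3.1, -5.6, 10.8]
gripper_width: 0.21
```

```bash
python3 - <<'E'
from h import *
delta([.6233,-.0539,.0546+.103],6)
print(readout.get_obs()["torque"])
E
```

```text
t 13.85 pos [ 0.6225 -0.0566  0.1493] yaw 5.6 tilt z [-0.001  0.001 -1.   ] -> d cm [ 0.1  -0.26 -0.83] turn -0.4 F [-3.1 -5.6 10.8] grip 0.21 q [ 0.27  0.53 -0.38  1.75  0.24  0.91 -0.11]
[-0.95449821  0.82176724  0.24901517]
```

>>> carry_out(
  deltas=[
    [[0,0,-3],0],
    [[0,0,-8],0],
    [[0,0,-13],0],
    [[0,0,-13.5],0],
    [[0,0,-13.5],0],
  ],
)

```text
t: 14.48
eef_pos: [0.6219, -0.0569, 0.2825]
tool_rot: [-0.0, 0.999, 0.049, -0.001]
contact_force: [-0.1, -0.1, -6.8]
gripper_width: 0.211
```

```bash
python3 - <<'E'
from h import *
delta([.6025,-.3922,.285],6)
snap("top","top6"); b=snap("side","side6"); b=cv2.imread("pics/side6.png")
T=readout.get_obs()["eef_pos"]
u,v=proj("side",[.6145,.0155,.2])[0].astype(int)
B=cv2.resize(b[v-65:v+65,u-65:u+65],(600,600),interpolation=cv2.INTER_CUBIC)
cv2.imwrite("pics/m6.png",B)
E
```

```text
t 14.47 pos [ 0.6219 -0.0569  0.2825] yaw 5.6 tilt z [-0.003  0.001 -1.   ] -> d cm [-5.2  33.18 -0.27] turn -0.4 F [-0.1 -0.1 -6.8] grip 0.211 q [ 0.3   0.4  -0.41  1.62  0.17  1.16 -0.05]
```

View pics/m6.png

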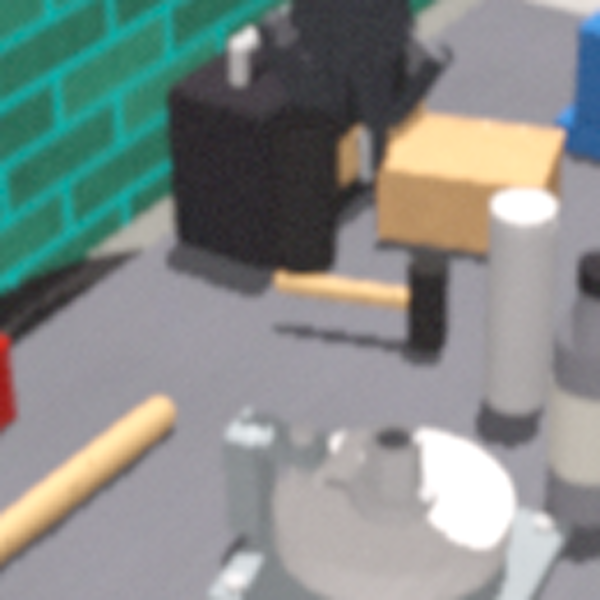

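>>> carry_out(
  deltas=[
    [[-1,6,0],0],
    [[-2,12,0],0],
    [[-3,18,0],0],
    [[-4,24,0],0],
    [[-5,29,0],0],
    [[-5.2,32,0],0],
    [[-5.2,32.7,0],-0.3],
    [[-5.2,32.7,0],-0.3],
  ],
)

```text
t: 15.58
eef_pos: [0.6011, -0.3868, 0.2791]
tool_rot: [-0.002, 0.999, 0.052, -0.004]
contact_force: [0.2, 0.5, -5.3]
gripper_width: 0.214
```

```bash
python3 - <<'E'
from h import *
delta([.6025,-.3872,.065],6)
snap("top","top7"); b=cv2.imread("pics/top7.png")
# fixture and mallet crop
A=cv2.resize(b[160:240,180:260],(400,400),interpolation=cv2.INTER_CUBIC)
snap("side","side7"); c=cv2.imread("pics/side7.png")
u,v=proj("side",[.5937,-.318,.28])[0].astype(int)
B=cv2.resize(c[v-50:v+50,u-50:u+50],(400,400),interpolation=cv2.INTER_CUBIC)
cv2.imwrite("pics/m7.png",np.hstack([A,B]))
E
```

```text
t 15.57 pos [ 0.6011 -0.3868  0.2791] yaw 5.91 tilt z [-0.008  0.003 -1.   ] -> d cm [ 0.29  0.14 21.4 ] turn -0.09 F [ 0.2  0.5 -5.3] grip 0.214 q [ 0.68  0.54 -0.3   1.39  0.16  1.24  0.47]
```

View pics/m7.png

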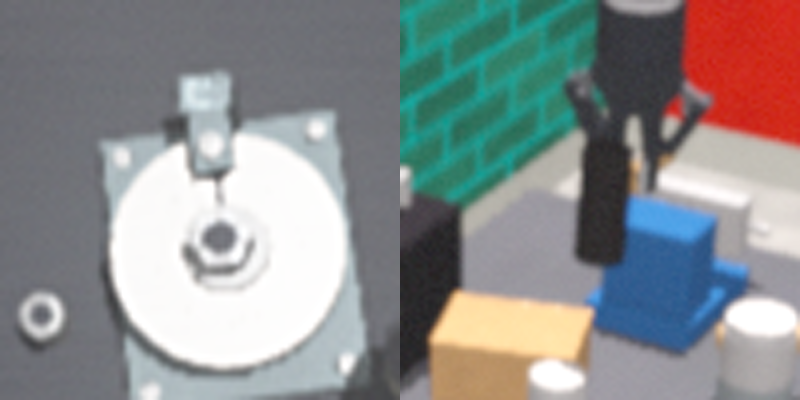

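```bash
python3 - <<'E'
from h import *
for z in(.125,.105,.103,.101): print(z,proj("top",[.6145,.0155,z])[0])
for n in("top2","top7"):
    im=cv2.imread(f"pics/{n}.png").min(axis=2).astype(float)[182:196,215:229]; m=cv2.GaussianBlur(im,(5,5),1.5)
    print(n,[(np.round(p,1)) for p in [np.array(np.unravel_index(m[:10].argmax(),m[:10].shape))+[182,215]]])
    print(im[:, 2:12].astype(int))
E
```

```text
0.125 [221.00713872 187.36739745]
0.105 [221.60233836 188.64467989]
0.103 [221.66096548 188.77049211]
0.101 [221.71943292 188.89596165]
top2 [array([190, 228])]
[[148 171 179 179 176 177 177 170 127  91]
 [119 163 170 169 172 172 173 169 138  93]
 [106 167 176 178 186 186 178 175 158 102]
 [106 172 195 213 224 226 205 183 170 112]
 [105 176 222 233 238 243 236 194 169 142]
 [110 168 228 239 244 251 245 195 171 184]
 [125 142 208 237 246 251 235 188 177 213]
 [157 116 154 202 227 228 192 178 177 213]
 [175 108 109 133 155 162 165 175 173 201]
 [180 113 105 106 123 153 172 181 174 200]
 [181 121 143 150 153 170 176 178 171 193]
 [193 136 160 170 166 156 144 139 142 185]
 [230 156 140 142 130 110  94 102 153 228]
 [247 181 151 154 145 129 100 147 231 254]]
top7 [array([190, 228])]
[[151 171 178 179 179 175 176 170 127  89]
 [117 164 173 171 174 173 175 171 138  96]
 [108 168 176 171 172 173 176 175 159 103]
 [109 168 176 175 180 179 178 179 171 112]
 [107 166 179 191 206 212 201 185 172 143]
 [116 161 187 218 230 236 235 205 177 186]
 [135 160 186 229 238 245 249 224 183 213]
 [167 150 174 229 240 249 249 220 179 211]
 [177 141 165 205 232 244 235 191 168 200]
 [178 136 162 176 191 209 197 178 171 201]
 [179 129 167 173 163 169 174 174 169 193]
 [192 134 163 176 161 150 145 137 140 185]
 [231 154 140 141 129 110  95 102 156 228]
 [247 183 153 152 143 130  97 148 229 254]]
```

>>> carry_out(
  deltas=[
    [[0.3,0.1,4],0],
    [[0.3,0.1,9],0],
    [[0.3,0.1,14],0],
    [[0.3,0.1,18],0],
    [[0.3,0.1,20],0],
    [[0.3,0.1,20.3],0],
    [[0.3,0.1,20.3],0],
  ],
)

```text
t: 16.55
eef_pos: [0.6051, -0.3855, 0.079]
tool_rot: [-0.001, 0.999, 0.053, -0.002]
contact_force: [-0.0, 0.5, -5.1]
gripper_width: 0.207
```

```bash
python3 - <<'E'
from h import *
delta([.6025,-.3872,.055],6)
E
```

```text
t 16.55 pos [ 0.6051 -0.3855  0.079 ] yaw 6.06 tilt z [-0.004  0.002 -1.   ] -> d cm [-0.26  0.15  2.4 ] turn 0.06 F [-0.   0.5 -5.1] grip 0.207 q [ 0.66  0.73 -0.27  1.54  0.23  0.9   0.42]
```

>>> carry_out(
  deltas=[
    [[-0.2,0.1,0.8],0],
    [[-0.2,0.1,1.5],0],
    [[-0.2,0.1,2],0],
    [[-0.2,0.1,2.3],0],
    [[-0.2,0.1,2.4],0],
    [[-0.2,0.1,2.4],0],
  ],
)

```text
t: 17.3
eef_pos: [0.6032, -0.3867, 0.055]
tool_rot: [-0.001, 0.999, 0.053, -0.002]
contact_force: [-0.1, 1.6, -5.8]
gripper_width: 0.214
```

```bash
python3 - <<'E'
from h import *
delta([.6025,-.3872,.055],6)
E
```

```text
t 17.3 pos [ 0.6032 -0.3867  0.055 ] yaw 6.06 tilt z [-0.004  0.002 -1.   ] -> d cm [-0.07  0.04  0.  ] turn 0.06 F [-0.1  1.6 -5.8] grip 0.214 q [ 0.66  0.76 -0.26  1.56  0.24  0.86  0.41]
```

>>> carry_out(
  deltas=[
    [[0,0,0.2],0],
    [[0,0,0.4],0],
    [[0,0,0.5],0],
    [[0,0,0.5],0],
  ],
)

```text
t: 17.8
eef_pos: [0.6031, -0.3866, 0.0499]
tool_rot: [-0.001, 0.999, 0.053, -0.002]
contact_force: [0.2, 0.1, -5.8]
gripper_width: 0.213
```

>>> carry_out(
  deltas=[
    [[0,0,0.2],0],
    [[0,0,0.4],0],
    [[0,0,0.4],0],
  ],
)

```text
t: 18.18
eef_pos: [0.6036, -0.3874, 0.048]
tool_rot: [-0.0, 0.999, 0.053, -0.001]
contact_force: [-3.8, 0.1, 8.8]
gripper_width: 0.209
```

>>> carry_out(
  deltas=[
    [[0,0,0],0],
    [[0,0,0],0],
    [[0,0,0],0],
  ],
  newtons=20,
)

```text
t: 18.55
eef_pos: [0.6038, -0.3875, 0.0484]
tool_rot: [-0.0, 0.999, 0.053, -0.001]
contact_force: [-2.9, 0.1, 3.8]
gripper_width: 0.211
```

>>> carry_out(
  deltas=[
    [[0,0,0],0],
    [[0,0,0],0],
    [[0,0,0],0],
    [[0,0,-2],0],
    [[0,0,-6],0],
    [[0,0,-12],0],
    [[0,0,-18],0],
    [[0,0,-22],0],
    [[0,0,-22],0],
  ],
  hand=0.6,
)

```text
t: 19.68
eef_pos: [0.6064, -0.3884, 0.275]
tool_rot: [0.002, 0.999, 0.053, 0.003]
contact_force: [0.1, 0.8, -0.6]
gripper_width: 0.6
```

>>> carry_out(
  deltas=[
    [[0,6,0],0],
    [[0,12,0],0],
    [[0,18,0],0],
    [[0,22,0],0],
    [[0,22,0],0],
  ],
)

```text
t: 20.3
eef_pos: [0.6271, -0.6109, 0.2733]
tool_rot: [0.002, 0.999, 0.05, 0.001]
contact_force: [0.4, 0.8, 0.0]
gripper_width: 0.605
```

```bash
python3 - <<'E'
from h import *
delta([.6025,-.3872,.055],6)
snap("top","top8"); snap("side","side8"); b=cv2.imread("pics/top8.png");c=cv2.imread("pics/side8.png")
A=cv2.resize(b[140:260,170:370],(800,480),interpolation=cv2.INTER_CUBIC)
u,v=proj("side",[.5937,-.318,.05])[0].astype(int); u=max(u,50)
B=cv2.resize(c[v-20:v+20,u-133:u+133],(800,120))
cv2.imwrite("pics/m8.png",np.vstack([A,B]))
for q in("tin","jar","spray_can","oil_bottle","socket","hammer","mallet"):
    print(q,[(np.round(d["centre"]).tolist(),round(d["score"],2)) for d in models.spot_in(q,"top")][:3])
E
```

```text
t 20.3 pos [ 0.6271 -0.6109  0.2733] yaw 5.76 tilt z [ 0.003 -0.004 -1.   ] -> d cm [ -0.26 -22.6   21.73] turn -0.24 F [0.4 0.8 0. ] grip 0.605 q [ 0.8   0.85 -0.24  0.86  0.18  1.45  0.72]
tin [([198.0, 293.0], 0.79)]
jar [([226.0, 128.0], 0.56)]
spray_can [([237.0, 332.0], 0.82)]
oil_bottle [([232.0, 265.0], 0.73)]
socket [([225.0, 189.0], 0.66)]
hammer [([146.0, 200.0], 0.7)]
mallet [([218.0, 386.0], 0.77), ([170.0, 294.0], 0.72), ([194.0, 330.0], 0.56)]
```

View pics/m8.png

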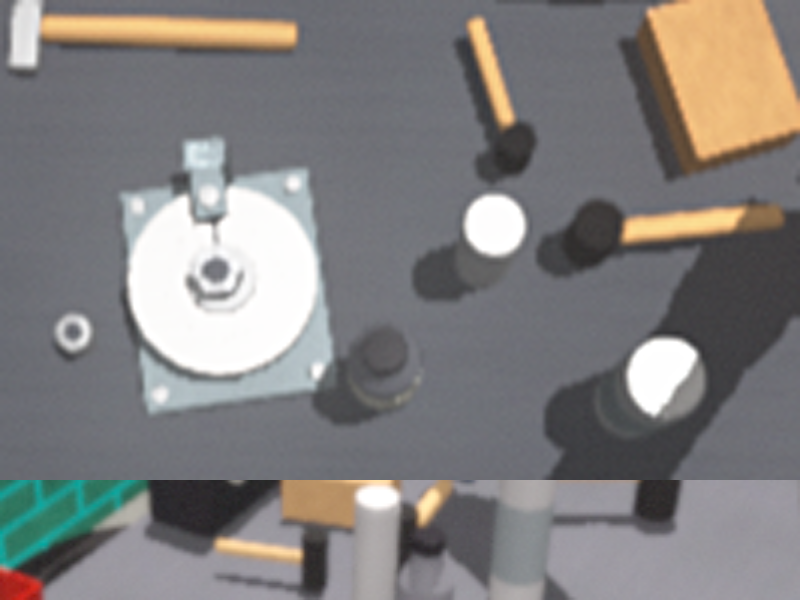

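The mallet stands upright on its face, with its head at about (319,198), clear of the tin and everything else. The scribed line runs under the pin and the bystanders haven't moved, so I'm handing in.

```bash
python3 - <<'E'
from h import *
print(bot.hand_in())
E
```

```text
the job is handed in; nothing more can be done
None
```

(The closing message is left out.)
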